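# Fit the focus collar on the spindle's flat and hold it for the set-screw

## Task

On the black microscope focus drive, first push the brass bearing insert down until it is flush with the housing. Next pinch the spindle and turn it until your fingers close across its blue flat with the flat facing the red pointer on the housing, and only then slip the aluminium collar over the spindle with its set-screw (under the red stripe) on the flat. Finish still holding the collar in the gripper, level and halfway along the flat, clear of the shoulder below, with the flat and screw towards the red pointer so that a colleague can tighten the screw; leave the other things on the table where they are.

Things in the scene. Friction and masses are not known exactly. Their poses are not given: they have to be found in the camera images.
- housing_top (a point): centre of the top face of the black focus-drive housing, a fixed block 100 x 100 x 45 mm on the table (this point 45 mm above the table), with a square recess in the middle. Its x axis points level to the red pointer painted on the top face's edge (pointer 31 to 50 mm from the centre); z is up.
- insert (a joint): how far the brass bearing insert (a 56 mm square block, guided in the housing's recess) stands proud of the housing's top, in m: 0 is flush and fully home (hard stop), starts 5 to 10 mm proud. It carries the spindle and moves straight up and down with it; it is stiff, about 8 to 10 N downwards moves it, and it stays where left. Push it on its top or by the spindle.
- spindle (a joint): turn of the upright steel spindle in rad, about the vertical axis through the housing's centre: 0 when its flat faces the red pointer, positive is anticlockwise seen from above. It starts 0.95 to 1.6 off. Turns with light friction (0.06 N m) and stays where left.
- spindle_mid (a point): point on the spindle's axis halfway along the flat, 35 mm above the insert's top face. Its x axis is the outward normal of the flat, z up. The spindle is 18 mm in diameter with one flat all along one side, painted blue, 6 mm from the axis (so 15 mm across the flat, 18 mm across the round). It ends 31 mm above this point, the last 6 mm tapering to a 13 mm end; a round shoulder 28 mm in diameter and 4 mm high lies at its foot, its top 31 mm below this point.
- collar_center (a point): centre (half-way up) of the loose aluminium collar, 44 mm outside diameter, 28 mm high, 100 to 170 g, standing on the table with its bore upright. The bore is 21 mm across. Its x axis points from the centre along the set-screw (red stripe on the top face); z up.
- collar_screw (a point): tip of the collar's set-screw inside the bore, 6.7 mm from the bore's axis along the collar's x axis, half-way up. The screw (6 mm thick) lets the collar pass over the spindle only with the screw over the flat.
- nut_yellow: bystander: yellow hex nut, 22 mm wide, 12 mm high, origin under its centre
- nut_brass: bystander: brass hex nut, 24 mm wide, 10 mm high, origin under its centre
- screwdriver: bystander: screwdriver lying on the table, 170 mm long along its x axis
- hex_key: bystander: dark L-shaped hex key lying flat, 90 mm by 28 mm, 5 mm thick
- jar: bystander: amber jar, 60 mm across, 70 mm high, origin under its centre
- pump_bottle: bystander: clear pump bottle, 60 mm across, 172 mm high, origin under its centre
- dish: bystander: low round glass dish, 80 mm across, 16 mm high, origin under its centre
- eyepiece: bystander: black eyepiece standing upright, 38 mm across, 56 mm high, origin under its centre

How it is judged:
On the way, in this order (a step that is already met when the one before it is completed fails the run):
1. the brass insert is pressed flush, within 1.5 mm (value of joint insert below 0.0015 m), for 0.2 s.
2. the fingers pinch the spindle with its flat facing the red pointer, within 0.2 rad (value of joint spindle between -0.2 and 0.2 rad and contact force between the fingers and spindle above 1 N), for 0.2 s.
At the end, for the whole second after the job is handed in: Insert flush within 2 mm; flat facing the pointer within 0.25 rad; gripper holding (over 1.5 N) the collar still round the spindle, centre within 10 mm of halfway along the flat and 4 mm of the axis, level within 0.12 rad, screw on the flat's side and square to it within 0.3 rad (value of joint insert below 0.002 m and value of joint spindle between -0.25 and 0.25 rad and z of collar_center in the frame of spindle_mid between -0.01 and 0.01 m and horizontal distance between collar_center and spindle_mid below 0.004 m and x of collar_screw in the frame of spindle_mid above 0.003 m and angle between the x axis of collar_center and the x axis of spindle_mid, either way round below 0.3 rad and angle between collar_center's own z axis and vertical below 0.12 rad and linear speed of collar below 0.02 m/s and contact force between the fingers and collar above 1.5 N); the arm keeps its last pose, push and grip.
It fails at once if another thing on the table is moved by more than 30 mm (distance of any of nut_yellow, nut_brass, screwdriver, hex_key, jar, pump_bottle, dish, eyepiece from where it was at the start of the episode above 0.03 m).
It also fails if it takes over 58 s, if anything falls off the work surface, if the arm or the gripper's body presses on something with over 40 N, if the wrist force passes 120 N, or if a joint passes its speed limit or range.

## Robot

A 6-joint arm with a two-finger parallel gripper is mounted at the origin on the work surface. World frame = base frame: x ahead of the robot, y to its left, z up, the work surface at z = 0. Lengths are in m, angles in rad, forces in N, time in s.
With the tool pointing down it reaches from about 0.3 to 0.825 m from the base axis. Payload 5.4 kg.
Tool frame: the origin (TCP) lies on the centre line of the jaws, within the pads' length; the fingertips stand 17 mm ahead of it and the grasp point (between the pads) lies 2 mm behind it (bot.tips_ahead is the distance from the TCP to the fingertips, in m); z points along the fingers, y is the direction in which the jaws open and shut (so a half turn about z gives the same grasp; the last joint's range is limited). The gripper opens to 92 mm and grips with 3 to 60 N. Pads are 20 mm wide; open, the fingers measure 128 mm over their backs; the gripper's body (75 mm by 189 mm) begins 69 mm behind the grasp point.
Start: joints at [1.137, 0.158, 1.597, -0, 1.386, -0.21], TCP at [0.128, 0.561, 0.232] pointing down, gripper open.
Joint ranges: [-2.91, 2.91], [-0.94, 2.29], [0.18, 2.7], [-1.29, 4.43], [0.17, 2.64], [-3, 3]. Speed limits (rad/s): [2.57, 2.57, 3.14, 3.14, 3.14, 3.14].

## Interface

Orientations are given as a unit quaternion [w, x, y, z].
In Python, from cell import monitor, vision, bot gives the robot as it stands. The module is installed in compiled form; this text tells all that it offers.
- The arm moves only by the shell command python3 -m crank 'ROWS'. ROWS is text: rows parted by semicolons, each of 7 numbers parted by spaces: the shift along the tool's x, y, z in mm, then the turn, a rotation vector about the tool's x, y, z in degrees, then the opening in per cent of the stroke, from 0 (shut) to 100 (fully open). A call has 1 to 8 rows; each row is the pose to reach, as a shift and turn from the pose commanded when the call began, along the tool's axes at that moment; what a row does not reach only later rows make up. A row lasts 1/8 s, in which the tool goes at most 62.5 mm and 10.7 degrees, less where a joint would pass 70% of its speed; a pose out of reach is approached as far as the arm can. A call with a gripper value outside its range is refused whole. The fingers move at their own pace and stop on an object; the grip force is fixed at half the most. Time passes only in rows, so rows that repeat a pose let the fingers close. It gives the time, the measured TCP pose, the force and the opening at its end, in the units of the state.
- monitor.observe(): the state, without advancing time (a new reading comes with each control period).
- vision.read_camera(name): name is "side" or "top" or "wrist"; returns (picture, depth): 384x512x3 uint8, red, green, blue; 384x512 float32, m along the optical axis (not along the pixel's ray), 0 where there is no reading.
- vision.camera_info(name): a dict with "camera_matrix" (3x3 intrinsics, pixels), "R" (3x3) and "t" (3): a world point X has camera coordinates R X + t. Camera axes: x right, y down, z forward; pixel columns grow to the right and rows downward; lengths in m; the calibration is good to about 2 mm. The wrist camera is an equidistant fisheye: a pixel r from the principal point sees the ray r / f radians off the axis. A picture is of the moment at which its call begins: read the wrist's pose just before it. camera_info takes no time and is no camera call; for the wrist camera it gives the pose at the moment of the call.
- bot.sign_off(): hands the job in, once; it reports no verdict.
The state is a dict: "clock": time; "joint_positions": joint angles; "joint_velocities": joint speeds; "effort": joint torques, N m; "position": TCP position; "tool_rot": TCP orientation; "wrist_force": force on the tool from outside, world axes, zero at the start; "ft_torque": the same for the moment, N m; "gripper_width": finger opening in m.
Only numpy, scipy, OpenCV 4.12 (cv2) and the standard library are available. Lean on these libraries where they do the work, as an engineer would, in place of code of your own. Each camera call takes 0.05 s, during which the arm holds its last target. There are 200 camera calls.

## Working session

There is one attempt and no reset: what is moved stays moved. The work goes in short steps, Python scripts to look and compute and a shell command to move; the robot and the scene stay as the last step left them, time stands still between calls to the robot, and variables do not carry over. Pictures are saved under pics/ and viewed, about 8 in all and at most 12, crops included, and the job is handed in when it is done.

```bash
mkdir -p pics; cat > h.py <<'E'
import numpy as np, cv2
from cell import monitor, vision, bot
from scipy.spatial.transform import Rotation as Ro
def cam(n):
    i=vision.camera_info(n); p,d=vision.read_camera(n)
    return p,d,np.array(i["camera_matrix"]),np.array(i["R"]),np.array(i["t"])
def cloud(c,fish=False):
    p,d,K,R,t=c
    v,u=np.mgrid[:d.shape[0],:d.shape[1]]
    x=(u-K[0,2])/K[0,0]; y=(v-K[1,2])/K[1,1]
    if fish:
        r=np.hypot(x,y)+1e-9; s=np.tan(np.minimum(r,1.5))/r; x=x*s;y=y*s
    P=np.stack([x*d,y*d,d],-1)
    W=(P-t)@R
    W[d==0]=np.nan
    return W
def save(n,p): cv2.imwrite('pics/'+n,cv2.cvtColor(p,cv2.COLOR_RGB2BGR))
E
python3 - <<'E'
from h import *
import pickle
D={}
for n in("top","side","wrist"):
    D[n]=cam(n)
    print(n,D[n][2].round(1).tolist(),'C',(-D[n][3].T@D[n][4]).round(3))
pickle.dump(D,open('d0.pkl','wb'))
save('a.png',np.hstack([D['top'][0],D['side'][0]])[:, :] if 0 else cv2.resize(np.vstack([D['top'][0],D['side'][0]]),(400*2,600*2))[:600] if 0 else D['top'][0])
save('b.png',D['side'][0])
print(monitor.observe())
E
```

```text
top [[370.7, 0.0, 254.4], [0.0, 370.7, 191.5], [0.0, 0.0, 1.0]] C [0.516 0.003 0.985]
side [[468.2, 0.0, 257.5], [0.0, 468.2, 188.0], [0.0, 0.0, 1.0]] C [ 0.251 -0.841  0.663]
wrist [[297.3, 0.0, 262.2], [0.0, 297.3, 187.3], [0.0, 0.0, 1.0]] C [0.061 0.577 0.383]
{'clock': 0.15, 'joint_positions': array([ 1.13692768e+00,  1.58885905e-01,  1.59792506e+00, -2.53856132e-05,
        1.38621486e+00, -2.10074629e-01]), 'joint_velocities': array([-0.00131155, -0.00132133, -0.00399946, -0.00092814, -0.00121133,
        0.00175497]), 'effort': array([ 7.42934135e-04, -3.85918128e+01, -3.22432709e+01,  7.03248242e-02,
        3.51833913e-02, -9.07268168e-05]), 'position': array([0.12742669, 0.56023169, 0.23086438]), 'tool_rot': array([-2.14920447e-04,  1.11661292e-01,  9.93746065e-01, -6.83711426e-04]), 'wrist_force': array([-0.21819424,  0.55307648, -0.00589648]), 'ft_torque': array([-0.0240303 , -0.03202561,  0.02761633]), 'gripper_width': 0.09207578230047014}
```

View pics/a.png

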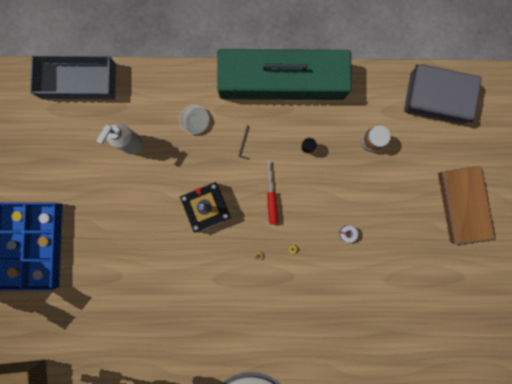

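View pics/b.png

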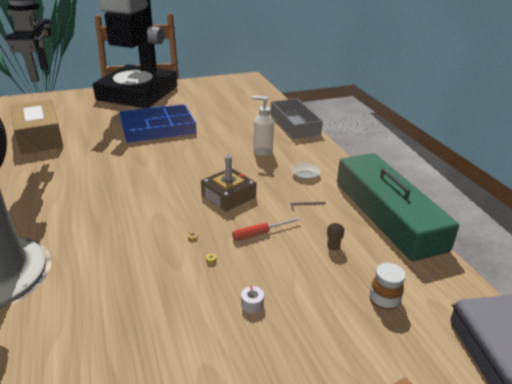

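Top view: housing at (205,207) with the pointer near (198,190), collar at (349,234), robot base at the bottom centre. Now I'll measure both and enlarge the crops.

```bash
python3 - <<'E'
from h import *
import pickle
D=pickle.load(open('d0.pkl','rb'))
c=D['top'];W=cloud(c);p=c[0].astype(int)
red=(p[...,0]>120)&(p[...,1]<70)&(p[...,2]<70)
def region(u0,u1,v0,v1):
    m=np.zeros(red.shape,bool);m[v0:v1,u0:u1]=1;return m
h=region(175,238,175,240); 
top=h&(abs(W[...,2]-.045)<.004)
P=W[top][:,:2]; (cx,s,a)=cv2.minAreaRect(P.astype(np.float32)); print('housing rect',cx,s,a,P.min(0),P.max(0))
print('pointer',np.nanmean(W[h&red],0),(h&red).sum())
hi=h&(W[...,2]>.1);print('spindle top',W[hi].mean(0),hi.sum(),np.nanmax(W[h][:,2]))
br=h&(p[...,0]>130)&(p[...,2]<90)&(p[...,1]>90);print('brass z',np.median(W[br],0),br.sum())
bl=h&(p[...,2]>p[...,0]+40);print('blue',W[bl].mean(0),bl.sum())
k=region(335,365,220,248); kt=k&(abs(W[...,2]-.028)<.005)
(cx,s,a)=cv2.minEnclosingCircle(W[kt][:,:2].astype(np.float32)) +(0,);print('collar',cx,s,W[kt].mean(0))
print('stripe',np.nanmean(W[k&red],0),(k&red).sum())
a=cv2.resize(c[0][172:242,172:242],(400,400),interpolation=cv2.INTER_CUBIC)
b=cv2.resize(c[0][215:253,330:368],(400,400),interpolation=cv2.INTER_CUBIC)
save('c.png',np.hstack([a,b]))
E
```

```text
housing rect (0.541115403175354, 0.11958827823400497) (0.1015370637178421, 0.09998400509357452) 22.400789260864258 [0.47663929 0.056807  ] [0.60323377 0.18351794]
pointer [0.58161255 0.13676784 0.04579454] 20
spindle top [0.54024336 0.11719902 0.11426137] 43 0.11853774293886996
brass z [nan nan nan] 836
blue [0.54076194 0.12615336 0.09450201] 9
collar (0.47275274991989136, -0.2509893476963043) 0.021972814574837685 [ 0.47309419 -0.25110066  0.02771819]
stripe [nan nan nan] 0<stdin>:17: RuntimeWarning: Mean of empty slice
```

View pics/c.png

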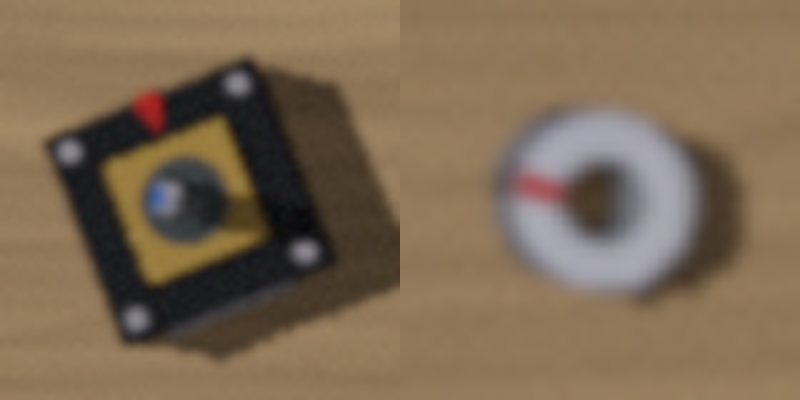

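Crops: pointer at yaw ≈22° (135,110). The flat's blue faces image-left, about +y, so roughly 1.2 rad off. The collar stripe also faces about +y, slightly +x (yaw ≈81°). Next I'll go above the housing and look with the wrist camera.

```bash
cat >> h.py <<'E'
def go(pos,Y):
    "shift (mm, tool axes) and turn (deg about tool z) from measured pose to tool-down target with jaw yaw Y deg"
    s=monitor.observe(); q=s["tool_rot"]; R=Ro.from_quat([q[1],q[2],q[3],q[0]])
    y=np.radians(Y); T=Ro.from_matrix(np.array([[-np.sin(y),np.cos(y),0],[np.cos(y),np.sin(y),0],[0,0,-1.]]))
    print('shift',(R.inv().apply(np.array(pos)-s["position"])*1000).round(1),'rot',np.degrees((R.inv()*T).as_rotvec()).round(2),
     't',round(s["clock"],2),'pos',s["position"].round(4),'F',s["wrist_force"].round(1),'w',round(s["gripper_width"],4))
E
python3 -m crank '-501 -338 -29 0 0 0 0;-501 -338 -29 0 0 0 0;-501 -338 -29 0 0 0 0;-501 -338 -29 0 0 0 0;-501 -338 -29 0 0 0 0;-501 -338 -29 0 0 0 0;-501 -338 -29 0 0 0 0;-501 -338 -29 0 0 0 0'
python3 -c "
from h import *
go([.541,.1196,.26],77)"
```

```text
clock: 1.15
position: [0.4703, 0.1947, 0.2556]
tool_rot: [-0.0, 0.112, 0.994, 0.0]
wrist_force: [0.5, 0.6, -0.1]
gripper_width: 0.014
shift [-85.6 -57.5  -4.5] rot [ 0.02 -0.    0.16] t 1.15 pos [0.4703 0.1947 0.2556] F [ 0.5  0.6 -0.1] w 0.014
```

```bash
python3 -m crank '-86 -57 -4 0 0 0 0;-86 -57 -4 0 0 0 0;-86 -57 -4 0 0 0 0;-86 -57 -4 0 0 0 0'
python3 - <<'E'
from h import *
import pickle
go([.541,.1196,.26],77)
c=cam('wrist');pickle.dump(c,open('w1.pkl','wb'));save('w1.png',c[0])
W=cloud(c,True);z=W[...,2]
m=(abs(z-.045)<.006)&(np.hypot(W[...,0]-.541,W[...,1]-.12)<.09)
print(cv2.minAreaRect(W[m][:,:2].astype(np.float32)),np.median(z[m]))
p=c[0].astype(int)
b=(p[...,2]>p[...,0]+40)&(z>.05)&(np.hypot(W[...,0]-.541,W[...,1]-.12)<.03)
print('blue',b.sum(),np.mean(W[b],0),W[b][:,2].min(),W[b][:,2].max())
br=(p[...,0]>p[...,2]+50)&(np.abs(z-.053)<.008)&(np.hypot(W[...,0]-.541,W[...,1]-.12)<.035);print('brass z',np.median(W[br],0),br.sum())
E
```

```text
clock: 1.65
position: [0.5399, 0.1223, 0.2592]
tool_rot: [-0.001, 0.112, 0.994, 0.0]
wrist_force: [-0.2, 0.1, -0.0]
gripper_width: 0.0003
shift [-1.7 -2.3 -0.9] rot [ 0.01 -0.07  0.19] t 1.65 pos [0.5399 0.1223 0.2592] F [-0.2  0.1 -0. ] w 0.0003
((0.542649507522583, 0.12156477570533752), (0.10292690992355347, 0.10067174583673477), 21.92203712463379) 0.044922733230464154
blue 66 [0.54122367 0.12527005 0.1066143 ] 0.05614104971061823 0.11838846873965499
brass z [0.53725425 0.12401831 0.05011403] 1086
```

View pics/w1.png

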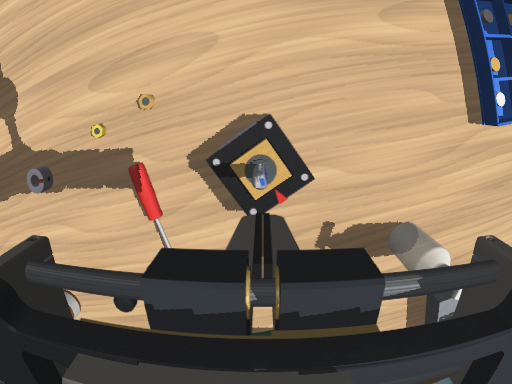

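Wrist view: spindle at (260,175), with the blue visible on its side toward (262,185); pointer at (280,196). I'll fit the flat's direction from the depth points.

```bash
python3 - <<'E'
from h import *
import pickle
c=pickle.load(open('w1.pkl','rb'));W=cloud(c,True);z=W[...,2];p=c[0].astype(int)
near=(np.hypot(W[...,0]-.5422,W[...,1]-.1208)<.025)
b=(p[...,2]>p[...,0]+25)&(z>.056)&near
P=W[b];print(len(P));n=np.linalg.svd(P-P.mean(0))[2]
print(P.mean(0),n.round(3))
t=near&(z>.114);print('top',t.sum(),W[t].mean(0),z[t].max())
for zz in(.065,.075,.085,.095,.105,.112):
    s=b&(abs(z-zz)<.006);print(zz,s.sum(),W[s].mean(0).round(4))
save('w1z.png',cv2.resize(c[0][150:200,230:290],(720,600),interpolation=cv2.INTER_CUBIC))
E
```

```text
80
[0.54089359 0.12538649 0.10590394] [[ 0.046 -0.096  0.994]
 [ 0.998  0.039 -0.042]
 [-0.034  0.995  0.098]]
top 7306 [0.52588094 0.12545251 0.32480272] 0.3726978233916635
0.065 4 [0.5405 0.1279 0.0651]
0.075 6 [0.5392 0.1278 0.0752]
0.085 6 [0.539  0.1277 0.0837]
0.095 8 [0.5405 0.1278 0.0951]
0.105 13 [0.5409 0.1277 0.107 ]
0.112 53 [0.5414 0.1243 0.1152]
```

View pics/w1z.png

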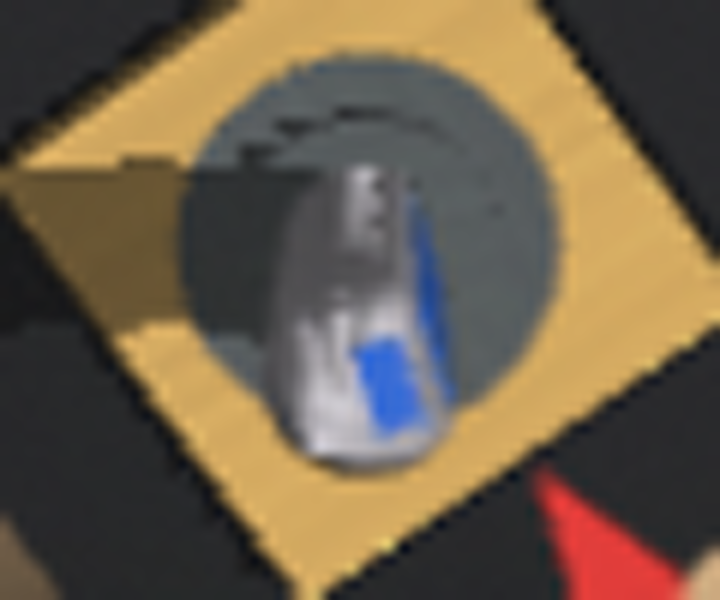

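The flat's normal lies at yaw ≈92–95°, about +1.22–1.3 rad off. I'll set jaw yaw 94° and lower the closed tips onto the spindle end.

```bash
python3 -c "
from h import *
go([.5423,.1212,.145],94)"
```

```text
shift [ -2.9  -0.9 114.3] rot [  0.02  -0.05 -16.76] t 1.7 pos [0.5397 0.1226 0.2593] F [-0.1  0.5 -0.1] w 0.0005
```

```bash
python3 -m crank '-3 -1 50 0 0 -9 0;-3 -1 90 0 0 -17 0;-3 -1 114 0 0 -17 0;-3 -1 114 0 0 -17 0;-3 -1 114 0 0 -17 0'
python3 -c "
from h import *
go([.5423,.1212,.128],94)"
```

```text
clock: 2.33
position: [0.5437, 0.1208, 0.1471]
tool_rot: [0.001, -0.037, 0.999, -0.0]
wrist_force: [0.5, -0.3, 0.5]
gripper_width: 0.0002
shift [ 1.4  0.5 19. ] rot [-0.01  0.12  0.24] t 2.33 pos [0.5437 0.1208 0.1471] F [ 0.5 -0.3  0.5] w 0.0002
```

```bash
python3 -m crank '1 0 5 0 0 0 0;1 0 10 0 0 0 0;1 0 12 0 0 0 0;1 0 14 0 0 0 0;1 0 16 0 0 0 0;1 0 18 0 0 0 0;1 0 18 0 0 0 0'
python3 -c "
from h import *
go([.5423,.1212,.128],94)"
```

```text
clock: 3.2
position: [0.5423, 0.12, 0.1285]
tool_rot: [-0.0, -0.036, 0.999, -0.0]
wrist_force: [-2.7, -0.3, 7.1]
gripper_width: 0.0003
shift [-0.1  1.2  0.5] rot [-0.   -0.01  0.18] t 3.2 pos [0.5423 0.12   0.1285] F [-2.7 -0.3  7.1] w 0.0003
```

```bash
python3 -m crank '0 0 1 0 0 0 0;0 0 2 0 0 0 0;0 0 3 0 0 0 0;0 0 3 0 0 0 0;0 0 3 0 0 0 0'
python3 -c "
from h import *
go([.5423,.1212,.22],94)"
```

```text
clock: 3.82
position: [0.5426, 0.1201, 0.1281]
tool_rot: [0.0, -0.037, 0.999, -0.0]
wrist_force: [-9.5, -0.6, 21.1]
gripper_width: 0.0006
shift [  0.2   1.1 -91.9] rot [-0.02  0.01  0.2 ] t 3.83 pos [0.5426 0.1201 0.1281] F [-9.5 -0.6 21.1] w 0.0006
```

The force climbed to 21 N with no further travel at tip height 111 mm, so the insert is on its hard stop (flush). Next: raise, open, go down around the spindle.

```bash
python3 -m crank '0 1 -30 0 0 0 60;0 1 -30 0 0 0 60;0 1 -30 0 0 0 60;0 1 -30 0 0 0 60;0 1 0 0 0 0 60;0 1 30 0 0 0 60;0 1 53 0 0 0 60;0 1 53 0 0 0 60'
python3 -c "
from h import *
go([.5423,.1212,.078],94)"
```

```text
clock: 4.82
position: [0.5398, 0.121, 0.0688]
tool_rot: [-0.003, -0.036, 0.999, 0.0]
wrist_force: [0.3, 0.2, 0.3]
gripper_width: 0.0552
shift [-2.5  0.  -9.2] rot [ 0.02 -0.34  0.17] t 4.83 pos [0.5398 0.121  0.0688] F [0.3 0.2 0.3] w 0.0552
```

```bash
python3 -m crank '0 0 -5 0 0 0 60;0 0 -5 0 0 0 0;0 0 -5 0 0 0 0;0 0 -5 0 0 0 0;0 0 -5 0 0 0 0;0 0 -5 0 0 0 0'
python3 -c "
from h import *
go([.5423,.1212,.078],22)"
```

```text
clock: 5.58
position: [0.5424, 0.1188, 0.0767]
tool_rot: [-0.0, -0.037, 0.999, -0.002]
wrist_force: [-0.6, -9.0, 1.1]
gripper_width: 0.0145
shift [-0.1  2.4 -1.3] rot [-0.23  0.14 72.21] t 5.58 pos [0.5424 0.1188 0.0767] F [-0.6 -9.   1.1] w 0.0145
```

Opening 14.5 mm, so the jaws are across the flat (15 mm). Turning by −72° about the world vertical.

```bash
python3 -m crank '0 -1 0 0 0 9 0;0 -1 0 0 0 18 0;0 -1 0 0 0 27 0;1 -1 0 0 0 36 0;1 -1 0 0 0 45 0;1 -1 0 0 0 54 0;1 -1 0 0 0 63 0;1 -1 0 0 0 72 0'
python3 -m crank '0 0 0 0 0 0 0;0 0 0 0 0 0 0;0 0 0 0 0 0 0'
python3 - <<'E'
from h import *
go([.5423,.1212,.078],22)
c=cam('wrist');import pickle;pickle.dump(c,open('w2.pkl','wb'));save('w2.png',c[0])
E
```

```text
clock: 6.58
position: [0.5397, 0.1173, 0.0767]
tool_rot: [-0.0, 0.56, 0.829, -0.003]
wrist_force: [-7.6, -10.9, 8.5]
gripper_width: 0.0145
clock: 6.95
position: [0.5397, 0.1173, 0.0767]
tool_rot: [-0.0, 0.558, 0.83, -0.003]
wrist_force: [-8.4, -11.0, 7.2]
gripper_width: 0.0148
shift [ 2.7  3.9 -1.4] rot [-0.35  0.17  0.21] t 6.95 pos [0.5397 0.1173 0.0767] F [ -8.4 -11.    7.2] w 0.0148
```

View pics/w2.png

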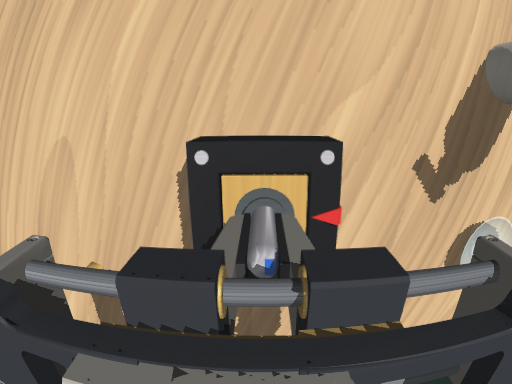

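The blue flat is toward the right finger, on the pointer side, and the housing lies square to the jaws, so step 2 looks met. I'll release, rise, and check the angle and axis position from above.

```bash
python3 -m crank '0 0 0 0 0 0 60;0 0 0 0 0 0 60;0 0 0 0 0 0 60;0 0 -50 0 0 0 60;0 0 -110 0 0 0 60;0 0 -160 0 0 0 60;0 0 -160 0 0 0 60;0 0 -160 0 0 0 60'
python3 -m crank '0 0 0 0 0 0 60;0 0 0 0 0 0 60'
cat >> h.py <<'E'
def meas(c,lo=.06,hi=.116):
    W=cloud(c,True);z=W[...,2];p=c[0].astype(int)
    near=np.hypot(W[...,0]-.5415,W[...,1]-.12)<.09
    m=(abs(z-.045)<.006)&near
    print('housing',cv2.minAreaRect(W[m][:,:2].astype(np.float32)))
    n2=np.hypot(W[...,0]-.5415,W[...,1]-.12)<.02
    b=(p[...,2]>p[...,0]+25)&n2&(z>.05)&(z<hi)
    f=b&(z<.103)
    if f.sum()>6:
        P=W[f][:,:2];l=cv2.fitLine(P.astype(np.float32),cv2.DIST_L1,0,.01,.01).ravel();print('flat pts',len(P),P.mean(0).round(4),'normal',np.degrees(np.arctan2(-l[0],l[1])).round(1))
    t=n2&(z>.1085)&(z<.114);print('top face',t.sum(),W[t].mean(0).round(4),cv2.minEnclosingCircle(W[t][:,:2].astype(np.float32)))
    q=b&(z>.1085);print('blue top',q.sum(),W[q].mean(0).round(4))
E
python3 - <<'E'
from h import *
import pickle
go([.5415,.12,.235],22)
c=cam('wrist');pickle.dump(c,open('w3.pkl','wb'));meas(c)
save('w3z.png',cv2.resize(c[0][120:240,180:340],(800,600),interpolation=cv2.INTER_CUBIC))
E
```

```text
clock: 8.0
position: [0.5408, 0.1201, 0.2356]
tool_rot: [-0.001, 0.558, 0.83, -0.0]
wrist_force: [0.6, 0.6, -0.7]
gripper_width: 0.0552
clock: 8.25
position: [0.5404, 0.12, 0.2349]
tool_rot: [-0.001, 0.558, 0.83, -0.001]
wrist_force: [-0.0, 0.1, -0.0]
gripper_width: 0.0554
shift [-0.4  1.  -0.1] rot [-0.16 -0.07  0.18] t 8.25 pos [0.5404 0.12   0.2349] F [-0.   0.1 -0. ] w 0.0554
housing ((0.5420652627944946, 0.12135741114616394), (0.10140404105186462, 0.09964775294065475), 22.816926956176758)
top face 157 [0.5411 0.1214 0.1104] ((0.5418442487716675, 0.12154202908277512), 0.0075842225924134254)
blue top 51 [0.5438 0.1222 0.1105]
```

View pics/w3z.png

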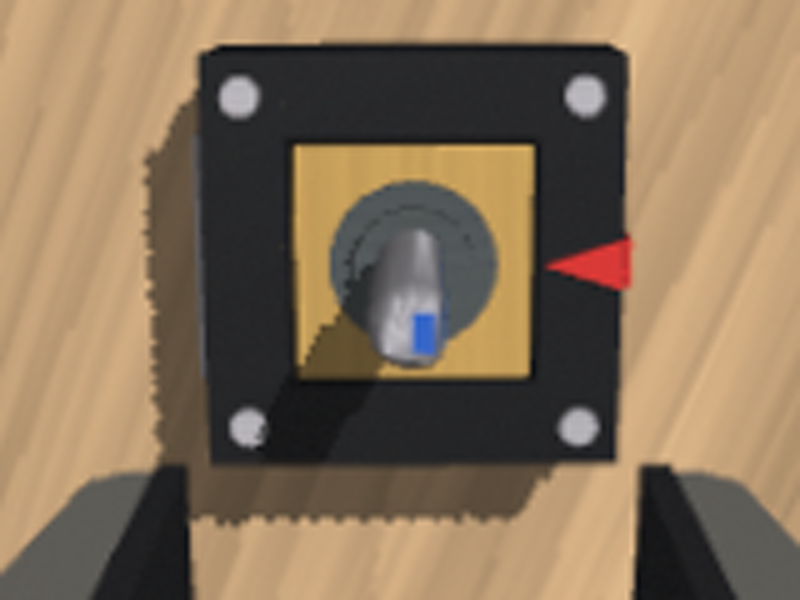

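The blue top patch squarely faces the pointer (425,335 versus 590,265) and the insert is flush. Axis taken as (.5418,.121). Now to the collar.

```bash
python3 -c "
from h import *
go([.473,-.251,.2],-8.5)"
```

```text
shift [-318.  -202.6   35.4] rot [-1.300e-01 -2.000e-02  3.067e+01] t 8.3 pos [0.5407 0.1199 0.2353] F [-0.4  0.3  0.1] w 0.0552
```

```bash
python3 -m crank '-318 -203 0 0 0 31 100;-318 -203 0 0 0 31 100;-318 -203 0 0 0 31 100;-318 -203 0 0 0 31 100;-318 -203 0 0 0 31 100;-318 -203 35 0 0 31 100;-318 -203 35 0 0 31 100;-318 -203 35 0 0 31 100'
python3 -m crank '0 0 0 0 0 0 100;0 0 0 0 0 0 100'
python3 - <<'E'
from h import *
import pickle
go([.473,-.251,.2],-8.5)
c=cam('wrist');pickle.dump(c,open('w4.pkl','wb'));W=cloud(c,True);z=W[...,2];p=c[0].astype(int)
n=np.hypot(W[...,0]-.473,W[...,1]+.251)<.03
t=n&(abs(z-.028)<.004);ce,r=cv2.minEnclosingCircle(W[t][:,:2].astype(np.float32));print(ce,r,W[t].mean(0))
s=t&(p[...,0]>p[...,1]+60);m=W[s].mean(0);print('stripe',s.sum(),m,np.degrees(np.arctan2(m[1]-ce[1],m[0]-ce[0])))
i=cv2.resize(c[0][100:250,160:360],(800,600),interpolation=cv2.INTER_CUBIC);save('w4z.png',i)
E
```

```text
clock: 9.3
position: [0.473, -0.2508, 0.2009]
tool_rot: [-0.001, 0.76, 0.65, 0.0]
wrist_force: [-0.2, 0.9, -0.2]
gripper_width: 0.0921
clock: 9.55
position: [0.4741, -0.2501, 0.2024]
tool_rot: [0.001, 0.759, 0.651, 0.0]
wrist_force: [0.1, -0.1, 0.7]
gripper_width: 0.0916
shift [-1.1 -0.9  2.4] rot [ 0.07  0.03 -0.21] t 9.55 pos [ 0.4741 -0.2501  0.2024] F [ 0.1 -0.1  0.7] w 0.0916
(0.4746870994567871, -0.2497493326663971) 0.022034777328372 [ 0.4749473  -0.24911201  0.02732339]
stripe 49 [ 0.47760782 -0.23393929  0.02785978] 79.5332988070462
```

View pics/w4z.png

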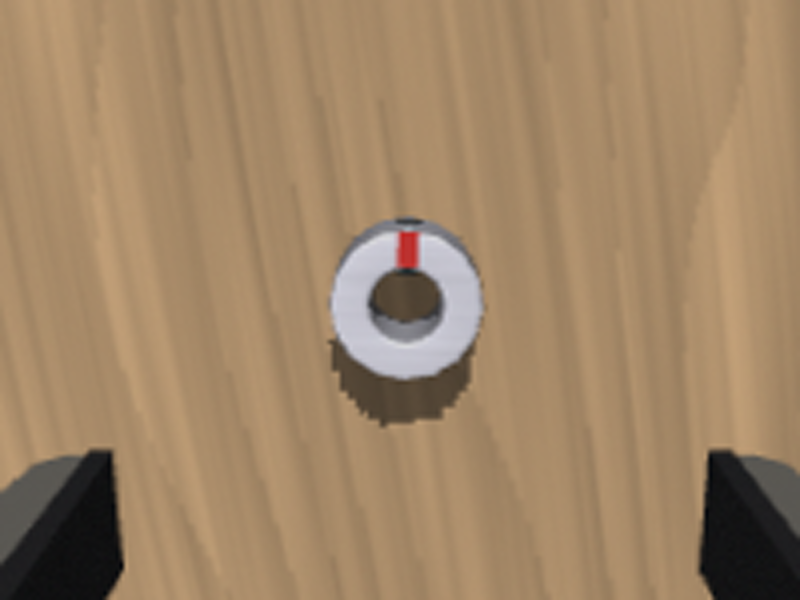

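The collar sits at (.4745,−.250) with the stripe at yaw ≈80.5°, perpendicular to the jaws. Descending to grasp.

```bash
python3 -m crank '0 0 60 0 0 1 100;0 0 110 0 0 1 100;0 0 150 0 0 1 100;0 0 170 0 0 1 100;0 0 176 0 0 1 100;0 0 179 0 0 1 100;0 0 179 0 0 1 100'
python3 -c "
from h import *
go([.4745,-.250,.0205],-9.5)"
```

```text
clock: 10.48
position: [0.474, -0.2516, 0.0236]
tool_rot: [0.001, 0.765, 0.644, 0.0]
wrist_force: [-0.7, -0.2, -0.7]
gripper_width: 0.0917
shift [1.6 0.2 3.1] rot [ 0.09  0.06 -0.31] t 10.47 pos [ 0.474  -0.2516  0.0236] F [-0.7 -0.2 -0.7] w 0.0917
```

```bash
python3 -m crank '1 0 3 0 0 0 100;1 0 3 0 0 0 0;1 0 3 0 0 0 0;1 0 3 0 0 0 0;1 0 3 0 0 0 0;1 0 3 0 0 0 0;1 0 3 0 0 0 0'
python3 -c "
from h import *
go([.4745,-.250,.2],-9.5)"
```

```text
clock: 11.35
position: [0.4735, -0.2502, 0.0196]
tool_rot: [0.0, 0.765, 0.644, -0.0]
wrist_force: [-0.4, -0.9, 0.5]
gripper_width: 0.0437
shift [   0.4    1.  -180.4] rot [-0.    0.   -0.32] t 11.35 pos [ 0.4735 -0.2502  0.0196] F [-0.4 -0.9  0.5] w 0.0437
```

Collar gripped (43.7 mm). Lifting it.

```bash
python3 -m crank '0 0 -40 0 0 0 0;0 0 -90 0 0 0 0;0 0 -140 0 0 0 0;0 0 -180 0 0 0 0;0 0 -180 0 0 0 0;0 0 -180 0 0 0 0'
python3 -c "
from h import *
go([.5418,.121,.2],-67.6)"
```

```text
clock: 12.1
position: [0.4727, -0.2495, 0.1978]
tool_rot: [-0.001, 0.765, 0.644, -0.0]
wrist_force: [-0.0, 0.2, -1.7]
gripper_width: 0.0438
shift [376.9   4.9  -1.7] rot [-0.16 -0.   57.78] t 12.1 pos [ 0.4727 -0.2495  0.1978] F [-0.   0.2 -1.7] w 0.0438
```

```bash
python3 -m crank '50 1 -2 0 0 8 0;100 2 -2 0 0 16 0;150 2 -2 0 0 24 0;200 3 -2 0 0 32 0;250 3 -2 0 0 40 0;300 4 -2 0 0 48 0;350 5 -2 0 0 54 0;377 5 -2 0 0 58 0'
python3 -m crank '0 0 0 0 0 0 0;0 0 0 0 0 0 0;0 0 0 0 0 0 0'
python3 - <<'E'
from h import *
import pickle
go([.5418,.121,.2],-67.6)
s=monitor.observe();c=cam('wrist');pickle.dump(c,open('w5.pkl','wb'));W=cloud(c,True);z=W[...,2];p=c[0].astype(int)
q=s["tool_rot"];R=Ro.from_quat([q[1],q[2],q[3],q[0]]).as_matrix()
T=(W-s["position"])@R
t=(np.hypot(T[...,0],T[...,1])<.024)&(abs(T[...,2]+.0085)<.004)
print(t.sum());P=T[t];ce,r=cv2.minEnclosingCircle(P[:,:2].astype(np.float32));print('collar top in tool',ce,r,P.mean(0))
A=np.c_[P[:,:2],np.ones(len(P))];print('tilt',np.linalg.lstsq(A,P[:,2],rcond=None)[0])
st=t&(p[...,0]>p[...,1]+60);m=T[st].mean(0);print('stripe',st.sum(),m)
meas(c)
save('w5.png',c[0])
E
```

```text
clock: 13.1
position: [0.5411, 0.1228, 0.1985]
tool_rot: [-0.001, 0.981, 0.192, -0.002]
wrist_force: [0.8, -0.1, -1.6]
gripper_width: 0.0438
clock: 13.48
position: [0.5424, 0.1193, 0.2009]
tool_rot: [0.0, 0.981, 0.192, -0.001]
wrist_force: [0.0, 1.0, -1.8]
gripper_width: 0.0439
shift [ 0.1 -1.8  0.9] rot [-0.01  0.07 -0.28] t 13.47 pos [0.5424 0.1193 0.2009] F [ 0.   1.  -1.8] w 0.0439
3623
collar top in tool (0.0013399288291111588, -0.0005644542397931218) 0.02397136762738228 [ 0.00294271 -0.00061725 -0.00769061]
tilt [ 0.00034301 -0.00163773 -0.00769263]
stripe 224 [ 0.01714317 -0.00061864 -0.00836465]
housing ((0.5426892042160034, 0.12217817455530167), (0.10028578341007233, 0.10043566673994064), 22.244384765625)
flat pts 145 [0.5474 0.1234] normal -157.4
top face 69 [0.5444 0.1226 0.1102] ((0.5425755381584167, 0.12187285721302032), 0.007429415825754404)
blue top 39 [0.5444 0.1224 0.1104]
```

View pics/w5.png

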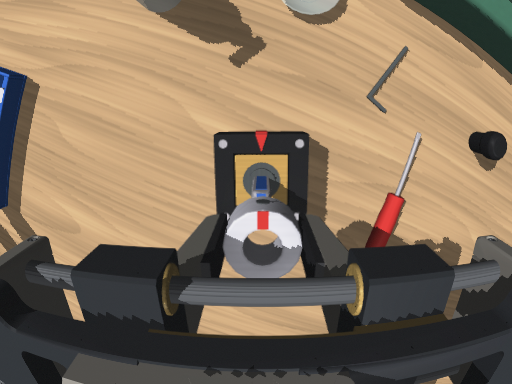

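Above the spindle: the stripe (263,220), flat (262,188) and pointer (262,140) all line up and the collar is level. By 3-D the collar needs about −1.5 mm in tool y. I'll descend to just above the spindle and re-measure.

```bash
python3 -m crank '0 -1 30 0 0 0 0;0 -1 50 0 0 0 0;0 -1 62 0 0 0 0;0 -1 62 0 0 0 0;0 -1 62 0 0 0 0;0 -1 62 0 0 0 0;0 -1 62 0 0 0 0'
cat > m.py <<'E'
from h import *
s=monitor.observe();i=vision.camera_info('wrist');s2=s
c=cam('wrist');W=cloud(c,True);z=W[...,2];p=c[0].astype(int)
go([.5418,.121,.0856],-67.6)
q=s["tool_rot"];R=Ro.from_quat([q[1],q[2],q[3],q[0]]).as_matrix()
T=(W-s["position"])@R
t=(np.hypot(T[...,0],T[...,1])<.026)&(abs(T[...,2]+.0085)<.004)
st=t&(p[...,0]>p[...,1]+60);m=T[st].mean(0);print('collar ctr in tool mm',m[0]*1e3-16.25,m[1]*1e3,'z',np.median(T[t][:,2])*1e3)
P=T[t][:,:2]
o=P[np.hypot(*P.T)>.019]
def f(P):  # robust outer edge right/left
    return np.percentile(P[:,1],[.5,99.5])
print('y extent',f(P)*1e3)
H=(abs(z-.045)<.005)&(np.hypot(W[...,0]-.542,W[...,1]-.1212)<.085)
r=cv2.minAreaRect(W[H][:,:2].astype(np.float32));print('housing',r)
for n,a in(('housing',np.array([*r[0],.045])),):print(n,'in tool mm',((a-s["position"])@R*1e3).round(1))
g=(p[...,2]>p[...,0]+25)&(z>.06)&(z<.103)&(np.hypot(W[...,0]-.542,W[...,1]-.1212)<.02)
if g.sum():print('axis by flat in tool',g.sum(),(T[g].mean(0)*1e3-[6,0,0]).round(1))
save('m%d.png'%(s['clock']*100),c[0])
E
python3 m.py
```

```text
clock: 14.4
position: [0.5427, 0.1214, 0.1402]
tool_rot: [0.0, 0.981, 0.192, 0.001]
wrist_force: [0.2, -0.6, -2.2]
gripper_width: 0.044
shift [-1.   0.1 54.4] rot [ 0.02 -0.04 -0.21] t 14.45 pos [0.5426 0.1214 0.14  ] F [-0.6  0.1 -1.6] w 0.0435
collar ctr in tool mm 0.8927322186528954 -0.5915007184843052 z -7.713015278261899
y extent [-22.77055214  21.44959934]
housing ((0.5449554324150085, 0.12281690537929535), (0.0970599353313446, 0.10057947039604187), 22.246767044067383)
housing in tool mm [ 2.5 -0.5 95.2]
axis by flat in tool 8 [-1.   0.7 79.2]
```

The remaining offset between collar and axis is under 1 mm in both directions. Descending in guarded steps.

```bash
python3 -m crank '0 0 5 0 0 0 0;0 0 9 0 0 0 0;0 0 12 0 0 0 0;0 0 15 0 0 0 0;0 0 18 0 0 0 0;0 0 20 0 0 0 0;0 0 20 0 0 0 0'
python3 -c "
from h import *
go([.5418,.121,.0856],-67.6)"
```

```text
clock: 15.32
position: [0.5421, 0.1213, 0.1193]
tool_rot: [-0.0, 0.981, 0.192, -0.0]
wrist_force: [0.3, -0.2, -1.6]
gripper_width: 0.0438
shift [-0.4  0.2 33.7] rot [-0.01  0.03 -0.22] t 15.32 pos [0.5421 0.1213 0.1193] F [ 0.3 -0.2 -1.6] w 0.0438
```

```bash
python3 -m crank '0 0 4 0 0 0 0;0 0 8 0 0 0 0;0 0 12 0 0 0 0;0 0 15 0 0 0 0;0 0 18 0 0 0 0;0 0 18 0 0 0 0'
python3 -c "
from h import *
go([.5418,.121,.0856],-67.6)"
```

```text
clock: 16.08
position: [0.5421, 0.1214, 0.1011]
tool_rot: [-0.0, 0.981, 0.192, -0.0]
wrist_force: [-0.6, -1.5, -2.9]
gripper_width: 0.0438
shift [-0.4  0.2 15.5] rot [-0.01  0.03 -0.23] t 16.07 pos [0.5421 0.1214 0.1011] F [-0.6 -1.5 -2.9] w 0.0438
```

The screw has passed the spindle top with only light contact. Finishing the descent.

```bash
python3 -m crank '0 0 4 0 0 0 0;0 0 8 0 0 0 0;0 0 12 0 0 0 0;0 0 15 0 0 0 0;0 0 15 0 0 0 0;0 0 15 0 0 0 0'
python3 m.py
python3 - <<'E'
from h import *
import glob
s,d,K,R,t=cam('side')
u=K@(R@np.array([.542,.121,.08])+t);u=(u[:2]/u[2]).astype(int)
a=cv2.resize(s[u[1]-35:u[1]+35,u[0]-35:u[0]+35],(400,400),interpolation=cv2.INTER_CUBIC)
f=sorted(glob.glob('pics/m*.png'))[-1];b=cv2.cvtColor(cv2.imread(f),cv2.COLOR_BGR2RGB)[110:310,160:360]
save('f.png',np.hstack([a,cv2.resize(b,(400,400))]))
E
```

```text
clock: 16.82
position: [0.542, 0.1215, 0.0862]
tool_rot: [-0.0, 0.981, 0.192, -0.0]
wrist_force: [-2.4, -1.6, -3.2]
gripper_width: 0.0437
shift [-0.4  0.3  0.6] rot [-0.02  0.03 -0.22] t 16.88 pos [0.542  0.1214 0.0862] F [-1.6 -2.  -2.8] w 0.0436
collar ctr in tool mm 0.8870513472153831 -0.5812516113527253 z -7.7467691877141975
y extent [-22.76299984  21.47266704]
housing ((0.5431608557701111, 0.12178853899240494), (0.10083232820034027, 0.1009380966424942), 22.637367248535156)
housing in tool mm [ 1.2  0.1 41.2]
axis by flat in tool 322 [-0.2  0.2 -7. ]
```

View pics/f.png

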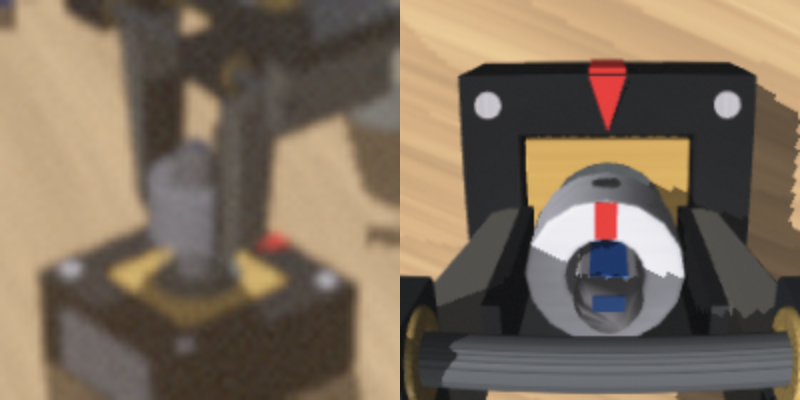

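The collar surrounds the spindle, with the stripe over the blue flat toward the pointer. It is clear of the shoulder and within about 1 mm of the target height. Handing in.

```bash
python3 -c "
from cell import bot
print(bot.sign_off())"
```

```text
the job is handed in; nothing more can be done
None
```

I handed the job in after about 17 s of robot time. The sign-off gives no verdict, so the results below are from my own checks.

- **Insert:** I pushed it down with closed fingertips on the end of the spindle until it hit the hard stop. The force rose to 21 N with no further travel, with the tips at the expected 111 mm. It looked flush in the picture afterwards.
- **Spindle:** I pinched it across the flat (opening 14.5 mm) and turned it −72°. The flat's normal then measured about 22.6° against the housing's 22.2–22.8°, so it faces the pointer.
- **Collar:** I gripped it square to the set-screw and slid it over the spindle with about 3 N or less of contact.
    - The gripper is still holding it at a 43.7 mm opening.
    - Its centre is within about 1 mm of halfway along the flat, and within about 1 mm of the axis.
    - It is level, and the red stripe lies over the flat towards the pointer.
- **Other things:** the arm went nowhere near them except when passing above. I did not measure their positions again at the end.

**Small disagreements:** estimates of the spindle axis from the cameras and from gripping it differed by about 1–2 mm. A light side load of 2–3 N remained on the wrist at the end.

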